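# Load the vial reader and hold its light flap at the balance point

## Robot

A 6-joint arm with a two-finger parallel gripper is mounted at the origin on a cart in front of the work surface, level with it; the furniture and walls round the work are solid. World frame = base frame: x ahead of the robot, y to its left, z up, the work surface at z = 0. Lengths are in m, angles in rad, forces in N, time in s.
With the tool pointing down it reaches from about 0.35 to 0.85 m from the base axis. Payload 8.1 kg.
Tool frame: the origin (TCP) lies at the centre of the arm's flange, where the gripper is bolted on; the fingertips stand 186 mm ahead of it and the grasp point (between the pads) lies 167 mm ahead of it (robot.grasp_offset is the distance from the TCP to the grasp point, in m); z points along the fingers, y is the line along which they close (so a half turn about z gives the same grasp; the last joint's range is limited). The gripper opens to 93 mm and grips with 3 to 60 N. Pads are 15 mm wide; open, the fingers measure 128 mm over their backs; the gripper's body (75 mm by 188 mm) begins 65 mm behind the grasp point.
Start: joints at [1.112, 0.13, 1.488, -0, 1.523, -0.085], TCP at [0.219, 0.559, 0.405] pointing down, gripper open.
Joint ranges: [-2.96, 2.96], [-0.89, 2.26], [0.02, 2.5], [-1.34, 4.48], [0, 2.73], [-2.66, 2.66]. Speed limits (rad/s): [2.39, 2.39, 2.79, 3.14, 3.14, 3.14].

## Interface

Orientations are given as a rotation vector (axis times angle).
In Python, from plant import robot gives the robot as it stands.
- The arm moves only by the tool drive_tool, never from a script. Its argument "moves" is one flat list of numbers, 7 for each row, row after row: the finger opening in mm, from 0 to 93, then the shift along the tool's x, y, z in mm, then the turn, a rotation vector about the tool's x, y, z in degrees. A call has 1 to 8 rows; each row shifts and turns the commanded pose from where the row before left it, along the tool's axes as they then stand; what a row does not reach is not made up. A row lasts 1/10 s, in which the tool goes at most 50 mm and 8.59 degrees, less where a joint would pass 70% of its speed; a pose out of reach is approached as far as the arm can. A call is refused whole if a number of a shift passes 50 or a number of a turn 8.59, either way. A call with a gripper value outside its range is refused whole. The fingers move at their own pace and stop on an object; "grip_force" is the grip in N (left out, the last holds). Time passes only in rows, so rows that do not move let the fingers close. It gives the time, the measured TCP pose, the force, the opening and the grip force at its end, in the units of the state.
- robot.read_state(): the state, without advancing time (a new reading comes with each control period).
- robot.read_camera(name): name is "scene" or "side" or "wrist"; returns a dict with "color" (384x512x3 uint8, red, green, blue), "depth" (384x512 float32, m along the optical axis (not along the pixel's ray), 0 where there is no reading), "mtx" (3x3 intrinsics, pixels), "R" (3x3) and "t" (3): a world point X has camera coordinates R X + t. Camera axes: x right, y down, z forward; pixel columns grow to the right and rows downward; lengths in m; the calibration is good to about 2 mm. A picture is of the moment at which its call begins.
- robot.close_job(): hands the job in; it is judged then, once.
The state is a dict: "t": time; "q": joint angles; "dq": joint speeds; "joint_torque": joint torques, N m; "tool_pos": TCP position; "orientation": TCP orientation; "force": force on the tool from outside, world axes, zero at the start; "wrist_torque": the same for the moment, N m; "opening": finger opening in m; "gripper_force": force on a finger pad.
Only numpy, scipy, OpenCV 4.12 (cv2) and the standard library are available. Lean on these libraries where they do the work, as an engineer would, in place of code of your own. Each camera call takes 0.05 s, during which the arm holds its last target. There are 200 camera calls.

## Task

Stand the small capped vial upright and fully home in the well of the vial reader and let go of it. Then grip the bar of the reader's light flap, swing the flap up from its back stop until it stands straight up over its hinge, leaning neither way, and hold it still there so that a lid stay can be fitted. Finish while still gripping the bar: do not let go, never let the flap go over towards the vial, and leave the bottle and the flask alone.

Things in the scene. Friction and masses are not known exactly. Their poses are not given: they have to be found in the camera images.
- vial_center (a point): Centre, half-way up (32 mm above its foot), of the clear glass sample vial with a black screw cap: upright cylinder 26 mm in diameter, 64 mm tall overall, glass up to 58 mm, cap about 20 mm across on top; 20 to 40 g. It stands loose on the worktop (z = 0). It is the narrow straight one, clearly smaller than the bottle and the flask.
- reader: The vial reader, fixed to the worktop: a white block 110 mm deep (its x) by 124 mm wide (its y) by 45 mm high, black panel on the front. Origin: centre of its underside at worktop height; its +x points to its back (the hinge side), +y to its left, z up. Two hinge cheeks 8 mm thick stand at the back, 55 mm to either side of the middle, up to 106 mm above the worktop.
- well (a point): Centre of the mouth of the only well in the reader's top: round vertical hole 30 mm in diameter, 25 mm deep with a flat floor, mouth 45 mm above the worktop, 15 mm in front of the reader's origin, 60 mm in front of the hinge line. A seated vial stands 39 mm out of it.
- hinge (a point): Middle of the flap's hinge line, which runs level along the reader's y axis, 95 mm above the worktop and 45 mm behind the reader's origin.
- bar (a point): Middle of the flap's grab bar: round steel bar 10 mm in diameter, parallel to the hinge line and 117 mm from it, clear length 75 mm between the two arms that carry it; 43 mm of open space between bar and flap plate (plate 92 mm wide, 5 mm thick). The bar can be pinched from above across the reader's x axis and turns freely enough between the fingers as the flap swings.
- flap (a joint): Angle of the flap about its hinge, rad: 0 = standing straight up over the hinge, which is the balance point (all its weight lies in its plane); positive = leaning back, away from the well; it starts at rest on its back stop at 0.95; negative = leaning forward over the well, down to -1.5 shut. The hinge is almost free of friction: let go, the 0.25 kg flap falls to whichever side it leans.
- bottle: Bystander: reagent bottle with black cap, 46 mm in diameter, 87 mm tall, loose; origin under its centre. Leave it alone.
- flask: Bystander: clear conical flask, 66 mm in diameter at the foot, 94 mm tall, loose; origin under its centre. Leave it alone.

How it is judged:
On the way:
1. the vial stands fully home in the well and has been let go (horizontal distance between vial_center and well below 0.005 m and z of vial_center in the frame of well below 0.011 m and angle between vial_center's own z axis and vertical below 0.12 rad and contact force between vial and the fingers below 0.05 N), for 0.2 s.
At the end, for the whole second after the job is handed in: Through the last second the flap stands still within 0.09 rad (5 degrees) of straight up, gripped by the fingers with more than 0.5 N; the vial stands in the well, upright within 0.12 rad, within 4 mm of fully home and 5 mm of the well's centre, not touched by the fingers (all of step 1 and value of joint flap between -0.09 and 0.09 rad and velocity of joint flap between -0.05 and 0.05 rad/s and contact force between flap and the fingers above 0.5 N); the arm keeps its last pose, push and grip.
It fails at once if the flap goes over the balance point towards the vial (more than 0.35 rad) (value of joint flap below -0.35 rad).
It fails at once if the bottle is moved by more than 20 mm (distance of bottle from where it was at the start of the episode above 0.02 m).
It fails at once if the flask is moved by more than 20 mm (distance of flask from where it was at the start of the episode above 0.02 m).
It also fails if it takes over 58 s, if anything falls off the work surface, if the arm or the gripper's body presses on something with over 40 N, if the wrist force passes 120 N, or if a joint passes its speed limit or range.

## Working session

There is one attempt and no reset: what is moved stays moved. The work goes in short steps, Python scripts to look and compute and a tool call to move; the robot and the scene stay as the last step left them, time stands still between calls to the robot, and variables do not carry over. Pictures are saved under pics/ and viewed, at most 10 in all, crops included, and the job is handed in when it is done.

Besides the shell and the picture viewer there is one more tool, called as name(argument=value, ...), one argument or row to a line, values as JSON. drive_tool: Moves the arm, as the interface text tells. Its arguments: {"type":"object","properties":{"moves":{"type":"array","items":{"type":"number"}},"grip_force":{"type":"number"}},"required":["moves"]}

```bash
mkdir -p pics; ls; python3 - <<'E'
from plant import robot
import cv2,numpy as np,pickle
d={n:robot.read_camera(n) for n in("scene","side","wrist")}
pickle.dump(d,open('d0.pkl','wb'))
for n in d:
    print(n,d[n]["mtx"].round(1).tolist(),(-d[n]["R"].T@d[n]["t"]).round(3),d[n]["R"].round(2).tolist())
a=np.hstack([d[n]["color"][:,:,::-1] for n in("scene","side")])
for n in d: cv2.imwrite(f'pics/{n}0.png',cv2.resize(d[n]["color"][:,:,::-1],(768,576)))
s=robot.read_state();print(s["t"],s["tool_pos"],s["orientation"],s["force"],robot.grasp_offset)
E
```

```text
pics
scene [[415.0, 0.0, 255.7], [0.0, 415.0, 192.4], [0.0, 0.0, 1.0]] [0.221 0.529 0.843] [[-0.88, -0.47, 0.02], [-0.34, 0.62, -0.71], [0.32, -0.63, -0.71]]
side [[375.7, 0.0, 257.3], [0.0, 375.7, 196.4], [0.0, 0.0, 1.0]] [ 0.451 -0.847  0.585] [[1.0, -0.1, -0.02], [-0.06, -0.49, -0.87], [0.08, 0.87, -0.49]]
wrist [[340.8, 0.0, 259.2], [0.0, 340.8, 190.6], [0.0, 0.0, 1.0]] [0.145 0.587 0.385] [[0.37, 0.93, -0.0], [0.89, -0.35, 0.28], [0.26, -0.1, -0.96]]
0.15 [0.21899524 0.55842421 0.40392066] [-5.83678303e-01 -3.08650468e+00  2.16331611e-03] [-0.00398409 -0.07081621 -0.25137569] 0.1673
```

View pics/scene0.png

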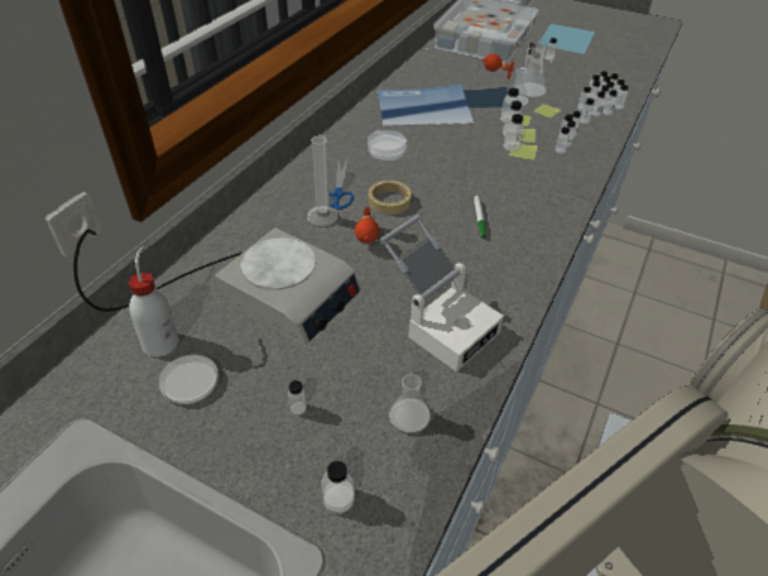

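View pics/side0.png

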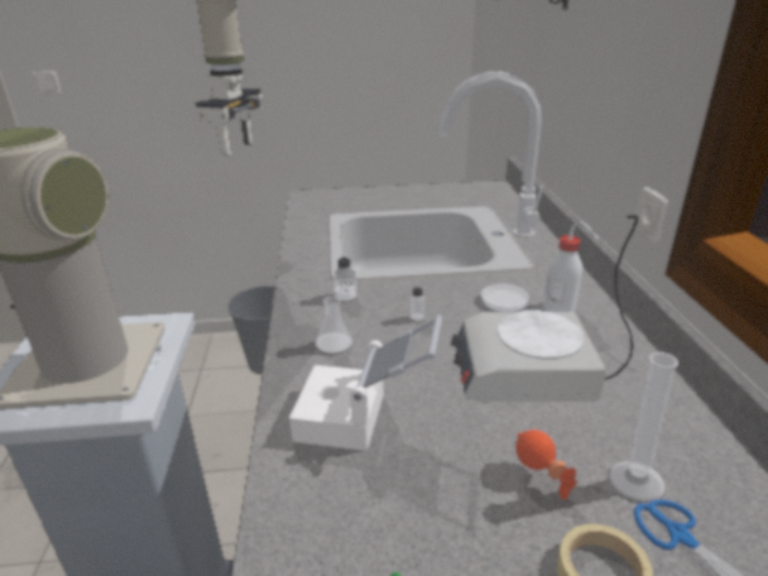

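Scene view: vial at about (297,397), bottle (338,488), flask (410,405), and the reader around (455,325) with its flap leaning back towards (425,255). In the side view the vial is at (417,304) and the reader at (338,405).

```bash
cat > h.py <<'E'
import numpy as np,cv2
def cloud(c):
    v,u=np.mgrid[0:384,0:512];z=c["depth"]
    K=c["mtx"];p=np.stack([(u-K[0,2])/K[0,0]*z,(v-K[1,2])/K[1,1]*z,z],-1)
    w=(p-c["t"])@c["R"]; w[z==0]=np.nan; return w
def ray(c,u,v,h):
    d=c["R"].T@np.array([(u-c["mtx"][0,2])/c["mtx"][0,0],(v-c["mtx"][1,2])/c["mtx"][1,1],1]);o=-c["R"].T@c["t"]
    return o+d*(h-o[2])/d[2]
def ray2(c1,p1,c2,p2):
    A=[];b=[]
    for c,(u,v) in((c1,p1),(c2,p2)):
        P=c["mtx"]@np.c_[c["R"],c["t"]]
        for k,x in((0,u),(1,v)):
            r=x*P[2]-P[k];A.append(r[:3]);b.append(-r[3])
    return np.linalg.lstsq(np.array(A),np.array(b),rcond=None)[0]
E
python3 - <<'E'
import pickle,numpy as np,cv2
from h import *
d=pickle.load(open('d0.pkl','rb'))
def blob(c,box):
    x0,y0,x1,y1=box;g=c["color"][y0:y1,x0:x1].max(2)
    n,l,s,ce=cv2.connectedComponentsWithStats((g<45).astype(np.uint8))
    i=1+np.argmax(s[1:,4]);return ce[i]+[x0,y0],s[i]
a,sa=blob(d["scene"],(185,245,212,275));b,sb=blob(d["side"],(268,185,290,205))
print(a,sa,b,sb,ray2(d["scene"],a,d["side"],b),ray(d["scene"],*a,.06),ray(d["side"],*b,.06))
for n,box in(("scene",(255,180,350,250)),("side",(180,225,270,300))):
    c=d[n];w=cloud(c);x0,y0,x1,y1=box
    m=np.zeros((384,512),bool);m[y0:y1,x0:x1]=1
    m&=(abs(w[...,2]-.045)<.006)&(c["color"].min(2)>60)
    p=w[m][:,:2];print(n,m.sum(),np.median(w[m][:,2]),)
    r=cv2.minAreaRect((p*1000).astype(np.float32));print(r,cv2.boxPoints(r))
s=d["scene"]["color"][130:255,240:350,::-1];t=d["side"]["color"][200:310,180:310,::-1]
cv2.imwrite('pics/crop.png',np.hstack([cv2.resize(s,(440,500),interpolation=2),cv2.resize(t,(355,300),interpolation=2).repeat(1,0) if 0 else cv2.copyMakeBorder(cv2.resize(t,(355,300),interpolation=2),0,200,0,0,0)]))
E
```

```text
Traceback (most recent call last):
ValueError: attempt to get argmax of an empty sequence
```

```bash
python3 - <<'E'
import pickle,numpy as np,cv2
from h import *
d=pickle.load(open('d0.pkl','rb'))
def blob(c,box):
    x0,y0,x1,y1=box;g=c["color"][y0:y1,x0:x1].max(2);print(g.min(),np.median(g))
    n,l,s,ce=cv2.connectedComponentsWithStats((g<g.min()*.5+np.median(g)*.5).astype(np.uint8))
    i=1+np.argmax(s[1:,4]);return ce[i]+[x0,y0],s[i]
a,sa=blob(d["scene"],(185,245,212,275));b,sb=blob(d["side"],(268,185,290,205))
print(a,sa,b,sb,ray2(d["scene"],a,d["side"],b),ray(d["scene"],*a,.06),ray(d["side"],*b,.06))
for n,box in(("scene",(255,180,350,250)),("side",(180,225,270,300))):
    c=d[n];w=cloud(c);x0,y0,x1,y1=box
    m=np.zeros((384,512),bool);m[y0:y1,x0:x1]=1
    m&=(abs(w[...,2]-.045)<.006)&(c["color"].min(2)>60)
    p=w[m][:,:2];print(n,m.sum(),np.median(w[m][:,2]),)
    r=cv2.minAreaRect((p*1000).astype(np.float32));print(r,cv2.boxPoints(r))
s=d["scene"]["color"][130:255,240:350,::-1];t=d["side"]["color"][200:310,180:310,::-1]
cv2.imwrite('pics/crop.png',np.hstack([cv2.resize(s,(440,500),interpolation=2),cv2.copyMakeBorder(cv2.resize(t,(355,300),interpolation=2),0,200,0,0,0)]))
E
```

```text
6 99.0
64 146.0
[196.71428571 257.80952381] [ 8  9  9  9 63] [277.71428571 194.07142857] [ 7  7  7  5 28] [0.59290658 0.07934334 0.05917142] [0.59216403 0.07986608 0.06      ] [0.59307842 0.07818034 0.06      ]
scene 1445 0.04439826779853322
((435.54559326171875, -186.2256317138672), (128.20753479003906, 111.64216613769531), 73.41532897949219) [[ 363.74945 -231.72949]
 [ 470.7472  -263.59573]
 [ 507.34174 -140.72177]
 [ 400.344   -108.85553]]
side 1455 0.04492295164386888
((436.87542724609375, -187.71385192871094), (128.270263671875, 112.01541900634766), 74.8034439086914) [[ 366.01434  -234.92496 ]
 [ 474.11285  -264.2877  ]
 [ 507.7365   -140.50275 ]
 [ 399.638    -111.140015]]
```

View pics/crop.png

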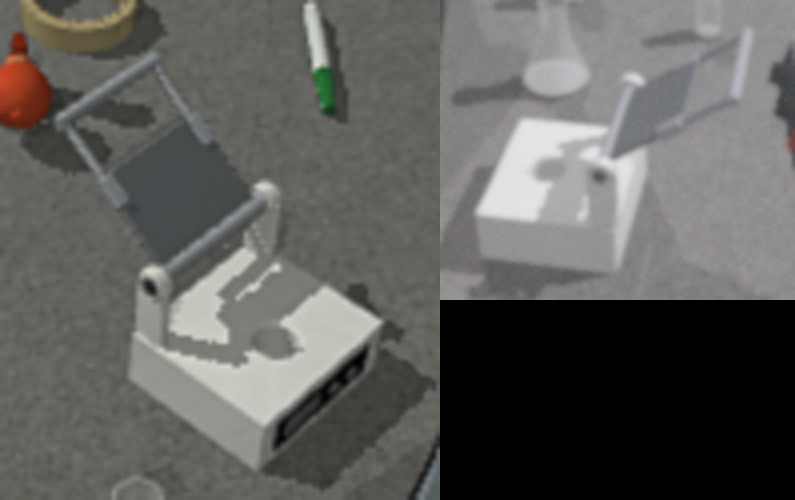

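The crop shows the reader with its front facing lower right, the well mouth at about (275,340), and the bar from (60,118) to (155,60). The reader yaw is about -16° and its centre about (0.436,-0.187).

```bash
cat >> h.py <<'E'
from scipy.spatial.transform import Rotation as Ro
def go(s,p,yaw=None):
    """shift (tool axes, mm) and turn about tool z (deg) taking grasp point to p with closing axis at yaw deg"""
    R=Ro.from_rotvec(s["orientation"]).as_matrix();g=np.array(s["tool_pos"])+R[:,2]*.1673
    print("t",round(s["t"],2),"grasp",g.round(4),"shift",(R.T@(np.array(p)-g)*1000).round(1),"tilt",np.degrees(np.arccos(-R[2,2])).round(2))
    if yaw is not None:
        y=np.degrees(np.arctan2(R[1,1],R[0,1]));print("closing yaw",y,"turn tool z",-(yaw-y))
E
python3 - <<'E'
import pickle
from h import *
from plant import robot
d=pickle.load(open('d0.pkl','rb'));c=d["scene"]
print("bottle",ray(c,338/1.5,470/1.5,.085),"flask",ray(c,410/1.5,415/1.5,.01))
w=cloud(c);print("balance",w[290*2//3,330*2//3],w[335*2//3,305*2//3])
s=robot.read_state();go(s,[.593,.079,.15],74.1)
E
```

```text
bottle [0.45506794 0.18047306 0.085     ] flask [0.42712235 0.01027711 0.01      ]
balance [ 0.65465375 -0.12609787  0.06035917] [ 0.64935597 -0.03210771  0.03679069]
t 0.15 grasp [0.2189 0.5582 0.2366] shift [-523.3 -309.4   87. ] tilt 0.08
closing yaw 68.58289966860363 turn tool z -5.517100331396364
```

drive_tool(
  moves=[60,-40,-24,0,0,0,0,60,-40,-24,0,0,0,0,60,-40,-24,0,0,0,0,60,-40,-24,0,0,0,0,60,-40,-24,0,0,0,0,60,-40,-24,0,0,0,0,60,-40,-24,0,0,0,0,60,-40,-24,0,0,0,0],
  grip_force=10,
)

```text
t: 0.95
tool_pos: [0.4476, 0.2613, 0.4046]
orientation: [-0.584, -3.087, -0.0]
force: [1.3, 1.0, -0.8]
opening: 0.0596
gripper_force: 0.0
```

drive_tool(
  moves=[60,-40,-24,0,0,0,-5.5,60,-40,-24,0,0,0,0,60,-40,-24,0,0,0,0,60,-30,-20,0,0,0,0,60,0,0,0,0,0,0],
)

```text
t: 1.45
tool_pos: [0.5644, 0.1269, 0.404]
orientation: [-0.442, -3.11, 0.002]
force: [0.3, -0.4, -0.6]
opening: 0.0597
gripper_force: 0.0
```

```bash
python3 - <<'E'
from h import *
from plant import robot
go(robot.read_state(),[.593,.079,.15],74.1)
c=robot.read_camera("wrist");import pickle;pickle.dump(c,open('w1.pkl','wb'))
cv2.imwrite('pics/w1.png',c["color"][:,:,::-1])
P=c["R"]@np.array([.593,.079,.06])+c["t"];P=c["mtx"]@P;print(P[:2]/P[2])
E
```

```text
t 1.45 grasp [0.5644 0.1267 0.2367] shift [-40.8 -37.7  86.8] tilt 0.08
closing yaw 73.82595586851025 turn tool z -0.27404413148974527
[222.98580205 214.7674168 ]
```

View pics/w1.png

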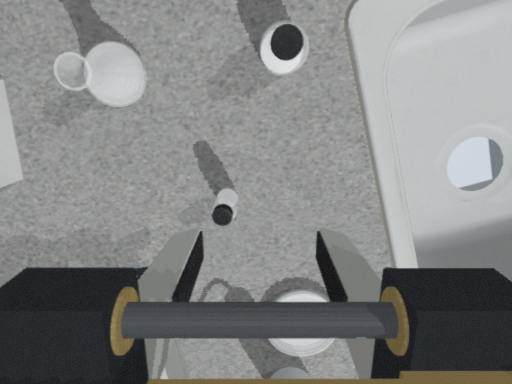

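The wrist view shows the vial cap at (222,214), within a pixel of where the measured position predicts it. I'll descend on it.

drive_tool(
  moves=[60,-41,-38,0,0,0,0,60,0,0,40,0,0,0,60,0,0,40,0,0,0,60,0,0,40,0,0,0,60,0,0,30,0,0,0,60,0,0,20,0,0,0,60,0,0,18,0,0,0,60,0,0,0,0,0,0],
)

```text
t: 2.3
tool_pos: [0.5861, 0.0889, 0.2134]
orientation: [-0.432, -3.106, 0.001]
force: [-0.4, -0.2, -0.2]
opening: 0.0597
gripper_force: 0.0
```

```bash
python3 - <<'E'
from h import *
from plant import robot
go(robot.read_state(),[.593,.079,.048],74.1)
E
```

```text
t 2.3 grasp [0.5851 0.0889 0.0461] shift [-10.3  -7.4  -1.9] tilt 0.35
closing yaw 74.15676467602795 turn tool z 0.05676467602795299
```

drive_tool(
  moves=[40,0,0,0,0,0,0,20,0,0,0,0,0,0,10,0,0,0,0,0,0,10,0,0,0,0,0,0,10,0,0,0,0,0,0,10,0,0,0,0,0,0],
)

```text
t: 2.9
tool_pos: [0.5887, 0.0876, 0.2174]
orientation: [0.435, 3.11, -0.0]
force: [-0.3, -1.5, 3.4]
opening: 0.0286
gripper_force: 9.6
```

```bash
python3 - <<'E'
from h import *
from plant import robot
go(robot.read_state(),[.593,.079,.048],74.1)
a=robot.read_camera("wrist")["color"][:,:,::-1][100:384,120:400]
c=robot.read_camera("side")["color"][:,:,::-1][120:230,240:320]
cv2.imwrite('pics/g1.png',np.hstack([a,cv2.resize(c,(206,284),interpolation=2)]))
E
```

```text
t 2.9 grasp [0.5889 0.0876 0.0501] shift [-6.3 -7.1  2.1] tilt 0.06
closing yaw 74.07476859339444 turn tool z -0.025231406605556117
```

View pics/g1.png

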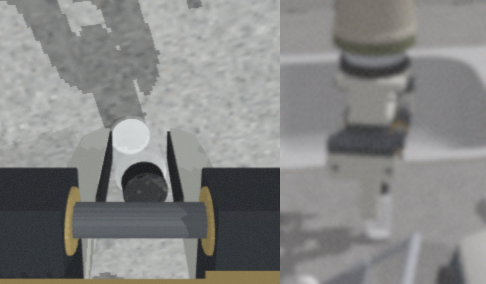

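The wrist crop shows the cap at (146,185) and the foot at (131,137). The vial is about 7° tilted between the fingers because the arm lagged before closing. I'll open, let it settle and centre again.

drive_tool(
  moves=[35,0,0,0,0,0,0,45,0,0,0,0,0,0,60,0,0,0,0,0,0,60,0,0,0,0,0,0,60,0,0,0,0,0,0],
)

```text
t: 3.5
tool_pos: [0.5883, 0.0878, 0.2166]
orientation: [-0.435, -3.111, -0.0]
force: [0.8, 0.1, -0.1]
opening: 0.0588
gripper_force: 0.0
```

```bash
python3 - <<'E'
from h import *
from plant import robot
c=robot.read_camera("wrist");s=robot.read_state()
g=c["color"].max(2).copy();m=np.zeros_like(g);m[225:315,225:320]=1
cv2.imwrite('pics/g2.png',c["color"][:,:,::-1])
P=c["mtx"]@(c["R"]@np.array([.593,.079,.064])+c["t"]);print(P[:2]/P[2],s["opening"])
go(s,[.593,.079,.048],74.1)
for u,v in((262,285),(265,270)): print(ray(c,u,v,.064))
E
```

```text
[244.63372512 293.13629508] 0.05973013710097302
t 3.55 grasp [0.5883 0.0878 0.0493] shift [-6.9 -7.2  1.3] tilt 0.01
closing yaw 74.08323438262616 turn tool z -0.016765617373835084
[0.59115929 0.08758232 0.064     ]
[0.58436563 0.09086558 0.064     ]
```

View pics/g2.png

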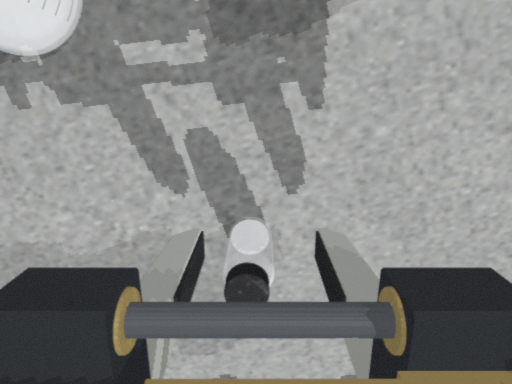

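The vial is upright again, with its cap at (247,288) and foot at (250,237). I'll shift about -5.5 and -6 mm, then close.

drive_tool(
  moves=[60,-5.5,-6,1,0,0,0,60,0,0,0,0,0,0,60,0,0,0,0,0,0],
)

```text
t: 3.85
tool_pos: [0.5922, 0.0801, 0.2157]
orientation: [-0.436, -3.111, -0.0]
force: [0.4, 0.3, -0.1]
opening: 0.0601
gripper_force: 0.0
```

drive_tool(
  moves=[40,0,0,0,0,0,0,32,0,0,0,0,0,0,20,0,0,0,0,0,0,20,0,0,0,0,0,0,20,0,0,0,0,0,0],
)

```text
t: 4.35
tool_pos: [0.592, 0.0805, 0.2158]
orientation: [0.435, 3.111, 0.0]
force: [-1.2, 0.1, -0.5]
opening: 0.0265
gripper_force: 10.0
```

```bash
python3 - <<'E'
from h import *
from plant import robot
s=robot.read_state();print(s["opening"],s["gripper_force"])
go(s,[.4216,-.1829,.13],74.1)
cv2.imwrite('pics/g3.png',robot.read_camera("wrist")["color"][180:340,120:400,::-1])
E
```

```text
0.02650908773633351 9.997354745864868
t 4.35 grasp [0.5921 0.0805 0.0485] shift [  91.7 -300.1  -81.5] tilt 0.0
closing yaw 74.08969291708108 turn tool z -0.01030708291891358
```

View pics/g3.png

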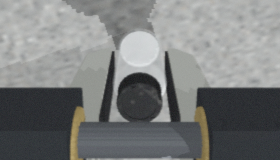

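drive_tool(
  moves=[20,0,0,-25,0,0,0,20,0,0,-40,0,0,0,20,0,0,-40,0,0,0,20,0,0,-40,0,0,0,20,0,0,-15,0,0,0,20,0,-20,0,0,0,0,20,3,-35,0,0,0,0,20,5,-35,0,0,0,0],
)

```text
t: 5.2
tool_pos: [0.5592, -0.0044, 0.3747]
orientation: [-0.433, -3.111, 0.0]
force: [-0.2, -1.2, -0.4]
opening: 0.0262
gripper_force: 10.0
```

drive_tool(
  moves=[20,4,-35,0,0,0,0,20,4,-35,0,0,0,0,20,4,-35,0,0,0,0,20,4,-35,0,0,0,0,20,4,-35,0,0,0,0,20,4,-35,0,0,0,0,20,0,0,0,0,0,0,20,0,0,0,0,0,0],
)

```text
t: 6.0
tool_pos: [0.4786, -0.1997, 0.3749]
orientation: [-0.438, -3.11, -0.001]
force: [-0.3, 0.6, -0.4]
opening: 0.0264
gripper_force: 10.0
```

```bash
python3 - <<'E'
from h import *
from plant import robot
import pickle
c=robot.read_camera("wrist");s=robot.read_state();print(s["opening"],s["gripper_force"])
pickle.dump((c,s),open('w2.pkl','wb'))
go(s,[.4216,-.1829,.13],74.1)
P=c["mtx"]@(c["R"]@np.array([.4216,-.1829,.045])+c["t"]);print(P[:2]/P[2])
cv2.imwrite('pics/g4.png',c["color"][:,:,::-1])
E
```

```text
0.02629840526755249 9.996942579746246
t 6.05 grasp [ 0.4789 -0.1988  0.2077] shift [59.4 -0.5 77.8] tilt 0.06
closing yaw 74.04453656718665 turn tool z -0.05546343281334032
[260.30632326 115.12903167]
```

View pics/g4.png

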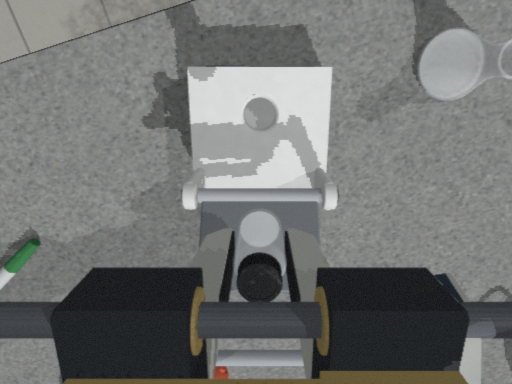

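The well mouth shows at about (261,113), close to the predicted (260,115). The vial foot is at (260,229) and the reader is square to the image.

```bash
python3 - <<'E'
from h import *
import pickle
c,s=pickle.load(open('w2.pkl','rb'))
g=cv2.medianBlur(c["color"].max(2),3)
h=cv2.HoughCircles(cv2.resize(g[85:140,225:300],None,fx=4,fy=4,interpolation=2),cv2.HOUGH_GRADIENT,1,100,param1=80,param2=15,minRadius=50,maxRadius=85)[0]
x,y,r=h[0];u,v=225+x/4-.375,85+y/4-.375;print("well",u,v,r/4,ray(c,u,v,.045))
h=cv2.HoughCircles(cv2.resize(g[200:250,230:292],None,fx=4,fy=4,interpolation=2),cv2.HOUGH_GRADIENT,1,100,param1=80,param2=15,minRadius=60,maxRadius=100)
x,y,r=h[0][0];uf,vf=230+x/4-.375,200+y/4-.375;f=ray(c,uf,vf,.159);print("foot",uf,vf,r/4,f)
go(s,ray(c,u,v,.045)); go(s,f)
# reader top front corners
m=(abs(cloud(c)[...,2]-.045)<.008);m[:60]=0;m[160:]=0;m[:,:170]=0;m[:,350:]=0
p=cloud(c)[m][:,:2];r=cv2.minAreaRect((p*1000).astype(np.float32));print(r)
E
```

```text
well 259.5 113.5 16.55 [ 0.4200365  -0.18319938  0.045     ]
foot 259.75 231.75 21.0 [ 0.48258672 -0.20107444  0.159     ]
t 6.05 grasp [ 0.4789 -0.1988  0.2077] shift [ 60.7  -1.3 162.8] tilt 0.06
t 6.05 grasp [ 0.4789 -0.1988  0.2077] shift [-4.2 -1.2 48.7] tilt 0.06
((420.495361328125, -183.23741149902344), (124.35755157470703, 81.65203857421875), 73.94751739501953)
```

drive_tool(
  moves=[20,20,0,0,0,0,0,20,30,0,0,0,0,0,20,13.5,-0.5,0,0,0,0,20,0,0,30,0,0,0,20,0,0,40,0,0,0,20,0,0,30,0,0,0,20,0,0,0,0,0,0,20,0,0,0,0,0,0],
)

```text
t: 6.85
tool_pos: [0.4181, -0.1815, 0.2759]
orientation: [-0.433, -3.11, -0.001]
force: [0.1, -0.2, -0.9]
opening: 0.0265
gripper_force: 10.0
```

```bash
python3 - <<'E'
from h import *
from plant import robot
import pickle
c=robot.read_camera("wrist");s=robot.read_state();print(s["opening"],s["gripper_force"])
pickle.dump((c,s),open('w3.pkl','wb'))
go(s,[.4200,-.1832,.07],74.1)
P=c["mtx"]@(c["R"]@np.array([.4200,-.1832,.045])+c["t"]);print(P[:2]/P[2])
c2=robot.read_camera("side")["color"][190:310,170:290,::-1]
cv2.imwrite('pics/g5.png',np.hstack([c["color"][100:384,130:390,::-1],cv2.resize(c2,(284,284),interpolation=2)]))
E
```

```text
0.026067784911266427 9.996888935565948
t 6.9 grasp [ 0.4188 -0.1821  0.1099] shift [-1.4 -0.7 39.9] tilt 0.07
closing yaw 74.14716762544589 turn tool z 0.047167625445894146
[258.39302138 220.24773563]
```

View pics/g5.png

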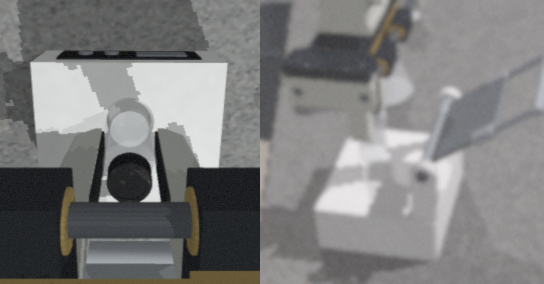

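The crop shows the foot at (129,127) and the front arc of the well just beyond it, its top at about (130,97). I'll read the edges numerically.

```bash
python3 - <<'E'
from h import *
import pickle
c,s=pickle.load(open('w3.pkl','rb'));g=c["color"].max(2)
print("col260 v190-255",g[190:256,260].tolist())
for v in(208,216,225): print(v,"u230-290",g[v,228:294].tolist())
def proj(p):
    P=c["mtx"]@(c["R"]@np.array(p)+c["t"]);return (P[:2]/P[2]).round(1)
X=np.array([-.962,.274,0]);Y=np.array([.274,.962,0]);w=np.array([.42,-.1832,.045]);f=np.array([.4188,-.1821,.0614])
for n,o,r in(("well",w,.015),("foot",f,.013)): print(n,[proj(o+r*a).tolist() for a in(X,-X,Y,-Y)])
E
```

```text
col260 v190-255 [161, 160, 160, 161, 163, 162, 162, 156, 143, 139, 135, 137, 136, 136, 134, 136, 136, 135, 139, 139, 144, 168, 180, 182, 181, 181, 181, 182, 181, 180, 182, 181, 182, 180, 181, 179, 181, 179, 179, 176, 178, 178, 178, 177, 179, 179, 180, 180, 180, 181, 182, 187, 189, 191, 189, 189, 181, 168, 156, 155, 154, 151, 90, 43, 27, 30]
208 u230-290 [219, 219, 218, 218, 217, 204, 169, 162, 164, 166, 153, 155, 157, 160, 161, 161, 161, 161, 159, 160, 162, 155, 138, 136, 136, 136, 135, 138, 136, 137, 135, 139, 139, 138, 140, 136, 136, 137, 136, 137, 138, 136, 138, 137, 138, 136, 137, 141, 155, 178, 191, 199, 211, 220, 220, 220, 219, 219, 220, 221, 221, 222, 220, 222, 221, 221]
216 u230-290 [200, 201, 201, 201, 201, 203, 202, 202, 188, 143, 142, 148, 157, 161, 154, 150, 148, 157, 174, 187, 185, 187, 185, 187, 187, 187, 186, 187, 182, 179, 182, 180, 181, 182, 182, 183, 183, 184, 182, 184, 184, 184, 182, 181, 177, 163, 148, 148, 141, 135, 122, 124, 145, 170, 176, 195, 220, 223, 222, 223, 223, 223, 222, 222, 222, 221]
225 u230-290 [204, 203, 204, 204, 203, 200, 195, 192, 184, 147, 125, 127, 149, 175, 181, 181, 180, 181, 182, 183, 183, 184, 186, 186, 184, 185, 182, 180, 179, 181, 180, 180, 179, 180, 180, 180, 181, 181, 181, 183, 182, 179, 176, 177, 181, 180, 179, 180, 179, 173, 156, 142, 147, 158, 162, 185, 217, 221, 221, 222, 221, 223, 223, 223, 223, 223]
well [[258.4, 198.7], [258.4, 241.0], [281.0, 220.3], [235.8, 220.2]]
foot [[259.5, 207.7], [259.5, 247.0], [280.6, 227.7], [238.4, 227.7]]
```

drive_tool(
  moves=[20,0,0.6,5,0,0,0,20,0,0,10,0,0,0,20,0,0,10,0,0,0,20,0,0,8,0,0,0,20,0,0,5,0,0,0,20,0,0,0,0,0,0,20,0,0,0,0,0,0],
)

```text
t: 7.65
tool_pos: [0.418, -0.1817, 0.2375]
orientation: [-0.435, -3.111, -0.0]
force: [1.8, -0.7, -2.0]
opening: 0.0261
gripper_force: 10.0
```

```bash
python3 - <<'E'
from h import *
from plant import robot
s=robot.read_state();print(s["opening"],s["gripper_force"],s["force"])
go(s,[.4200,-.1832,.0685],74.1)
E
```

```text
0.02612922046675195 9.998436570167542 [ 1.79614508 -0.68250104 -2.04999024]
t 7.65 grasp [ 0.4179 -0.1817  0.0702] shift [-2.4 -0.9  1.7] tilt 0.02
closing yaw 74.07694677895822 turn tool z -0.02305322104177776
```

drive_tool(
  moves=[20,0,0,1.5,0,0,0,20,0,0,0,0,0,0,28,0,0,0,0,0,0,32,0,0,0,0,0,0,44,0,0,0,0,0,0,44,0,0,0,0,0,0,44,0,0,0,0,0,0],
)

```text
t: 8.35
tool_pos: [0.4179, -0.1817, 0.2362]
orientation: [-0.435, -3.111, -0.0]
force: [0.7, 0.1, -0.9]
opening: 0.0434
gripper_force: 0.0
```

```bash
python3 - <<'E'
from h import *
from plant import robot
s=robot.read_state();print(s["opening"],s["gripper_force"],s["force"])
go(s,[.4200,-.1832,.0685],74.1)
c=robot.read_camera("wrist")
c2=robot.read_camera("side")["color"][190:310,170:290,::-1]
cv2.imwrite('pics/g6.png',np.hstack([c["color"][100:384,130:390,::-1],cv2.resize(c2,(284,284),interpolation=2)]))
E
```

```text
0.0434013993699544 0.0 [ 0.70481739  0.09944231 -0.90702985]
t 8.35 grasp [ 0.4179 -0.1817  0.0689] shift [-2.4 -0.9  0.4] tilt 0.01
closing yaw 74.08415232339358 turn tool z -0.01584767660641262
```

View pics/g6.png

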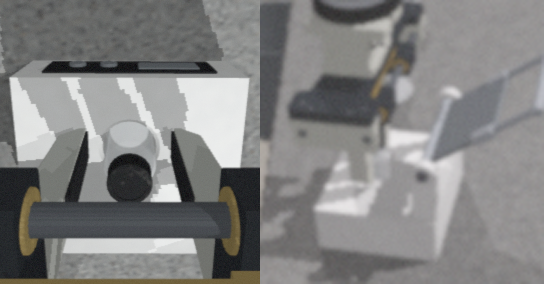

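The vial stands in the well with the fingers clear on both sides (cap at (129,178)). I'll lift straight up.

drive_tool(
  moves=[50,0,0,-15,0,0,0,50,0,0,-35,0,0,0,50,0,0,-40,0,0,0,50,0,0,-40,0,0,0,50,0,0,-40,0,0,0,50,0,0,-40,0,0,0,50,0,0,0,0,0,0,50,0,0,0,0,0,0],
)

```text
t: 9.25
tool_pos: [0.4182, -0.1819, 0.4473]
orientation: [0.435, 3.109, -0.002]
force: [-0.2, 0.5, -0.9]
opening: 0.05
gripper_force: 0.0
```

```bash
python3 - <<'E'
from h import *
from plant import robot
import pickle
s=robot.read_state();print(s["q"],s["force"])
c=robot.read_camera("scene");w=robot.read_camera("wrist");d=robot.read_camera("side");pickle.dump((c,w,d,s),open('w4.pkl','wb'))
x=np.array([.9613,-.2756]);y=np.array([.2756,.9613]);o=np.array([.420,-.1832])+.015*x
for n,k in(("scene",c),("wrist",w),("side",d)):
    p=cloud(k);r=p[...,:2]-o;X=r@x;Y=r@y;Z=p[...,2]
    m=(np.hypot(X+.015,Y)<.02)&(Z>.052)&(Z<.13);print(n,"vial",m.sum(),(X[m].mean(),Y[m].mean(),np.percentile(Z[m],[50,97])) if m.any() else "")
    m=(X>.12)&(X<.17)&(abs(Y)<.03)&(Z>.135)&(Z<.19);q=p[m];print(" bar",m.sum(),np.median(X[m]),np.median(Z[m]),np.percentile(Z[m],95)) if m.any() else print("nobar")
k=w;g=k["color"].max(2)
n,l,st,ce=cv2.connectedComponentsWithStats((g<50).astype(np.uint8))
for i in range(1,n):
    if 40<st[i,4]<3000: print(st[i],ce[i],ray(k,*ce[i],.084))
E
```

```text
[-5.22752039e-01 -2.83250132e-01  1.80397643e+00 -4.30362067e-06
  1.61826872e+00 -1.81571594e+00] [-0.16494795  0.48089189 -0.86901187]
scene vial 127 (np.float64(-0.01843468186050237), np.float64(0.006735502378627941), array([0.07135686, 0.08582917]))
 bar 70 0.13895342424302504 0.1654862890781765 0.16855803393865532
wrist vial 527 (np.float64(-0.019292209119974212), np.float64(0.0002862497102108851), array([0.08382734, 0.08608663]))
 bar 731 0.13748769868437394 0.16713249321458964 0.16907350071290753
side vial 181 (np.float64(-0.012163487485448434), np.float64(-0.0059429049753963285), array([0.07064006, 0.08521805]))
 bar 78 0.14317033029519305 0.16722364483906796 0.16854517157580332
[219 127  46   3  73] [241.17808219 128.61643836] [ 0.37050732 -0.18766288  0.084     ]
[187 233  25  69 716] [200.58379888 273.44832402] [ 0.51258278 -0.2782434   0.084     ]
[307 232  26  70 750] [317.84666667 273.276     ] [ 0.54855622 -0.15111056  0.084     ]
```

The cap top reads z = 0.084, so the vial is fully seated. The bar is at reader x of about 0.140 and z of about 0.163. Next I move over the bar and turn by 90°.

drive_tool(
  moves=[50,-25,0,0,0,0,0,50,-40,0,0,0,0,0,50,-40,0,0,0,0,0,50,-30,0,0,0,0,0,50,-20,0,0,0,0,0,50,0,0,0,0,0,7.5,50,0,0,0,0,0,7.5,50,0,0,0,0,0,7.5],
)

```text
t: 10.2
tool_pos: [0.567, -0.2242, 0.4437]
orientation: [-1.04, -2.96, -0.001]
force: [0.4, -0.1, -0.0]
opening: 0.05
gripper_force: 0.0
```

drive_tool(
  moves=[50,0,0,0,0,0,8.5,50,0,0,0,0,0,8.5,50,0,0,0,0,0,8.5,50,0,0,0,0,0,8.5,50,0,0,0,0,0,8.5,50,0,0,0,0,0,8.5,50,0,0,0,0,0,8.5,50,0,0,0,0,0,8],
)

```text
t: 11.0
tool_pos: [0.5668, -0.2241, 0.4439]
orientation: [-2.511, -1.883, 0.003]
force: [-0.6, 0.8, 0.3]
opening: 0.0498
gripper_force: 0.0
```

```bash
python3 - <<'E'
from h import *
from plant import robot
s=robot.read_state()
go(s,[.569,-.2259,.163],-15.95)
c=robot.read_camera("wrist");p=cloud(c)
x=np.array([.9613,-.2756]);y=np.array([.2756,.9613]);o=np.array([.4344,-.1873]);r=p[...,:2]-o;X=r@x;Y=r@y;Z=p[...,2]
m=(X>.12)&(X<.17)&(abs(Y)<.06)&(Z>.155)&(Z<.19)
print(m.sum(),np.percentile(X[m],[2,50,98]),np.percentile(Y[m],[2,50,98]),np.percentile(Z[m],[50,95]))
E
```

```text
t 11.0 grasp [ 0.5663 -0.2239  0.2766] shift [ -1.2   3.6 113.6] tilt 0.2
closing yaw -16.265056457493465 turn tool z -0.31505645749346556
1698 [0.12579254 0.14013851 0.14576312] [-0.04470172  0.00408704  0.04532985] [0.16754944 0.16932775]
```

drive_tool(
  moves=[36,-1,3,20,0,0,0,36,0,0,30,0,0,0,36,0,0,20,0,0,0,36,0,0,12,0,0,0,36,0,0,0,0,0,0],
)

```text
t: 11.55
tool_pos: [0.5689, -0.2257, 0.361]
orientation: [-2.502, -1.892, 0.004]
force: [0.1, -0.2, 0.4]
opening: 0.036
gripper_force: 0.0
```

```bash
python3 - <<'E'
from h import *
from plant import robot
s=robot.read_state();print(s["force"])
go(s,[.569,-.2259,.163],-15.95)
E
```

```text
[ 0.13702413 -0.19055082  0.36007751]
t 11.55 grasp [ 0.5681 -0.2253  0.1937] shift [-0.4  1.2 30.7] tilt 0.31
closing yaw -15.829305381529828 turn tool z 0.12069461847017138
```

drive_tool(
  moves=[36,0,1,12,0,0,0,36,0,0,12,0,0,0,36,0,0,6,0,0,0,36,0,0,0,0,0,0,36,0,0,0,0,0,0],
)

```text
t: 12.05
tool_pos: [0.5707, -0.2263, 0.3344]
orientation: [2.507, 1.893, 0.0]
force: [0.4, -0.7, 0.2]
opening: 0.0361
gripper_force: 0.0
```

drive_tool(
  moves=[25,0,0,0,0,0,0,15,0,0,0,0,0,0,5,0,0,0,0,0,0,5,0,0,0,0,0,0,5,0,0,0,0,0,0,5,0,0,0,0,0,0],
  grip_force=15,
)

```text
t: 12.65
tool_pos: [0.571, -0.2264, 0.3348]
orientation: [2.507, 1.892, 0.001]
force: [2.9, -1.4, 2.3]
opening: 0.0091
gripper_force: 15.0
```

```bash
python3 - <<'E'
from h import *
from plant import robot
s=robot.read_state();print(s["force"],s["opening"],s["gripper_force"])
go(s,[.569,-.2259,.163],-15.95)
# arc plan from grasp: relative to estimated hinge, (X=back,Z)
o=np.array([.4344,-.1873]);x=np.array([.9613,-.2756])
pb=0.95;prev=None
for a in np.r_[np.arange(.95,0,-.0791),0]:
    q=np.array([.117*np.sin(a),.117*np.cos(a)])*1000
    if prev is not None: print(round(a,3),"dy(tool)",(q-prev)[0].round(1),"dz(tool)",-(q-prev)[1].round(1))
    prev=q
E
```

```text
[ 2.9442531  -1.40434838  2.30073835] 0.00907027077052348 14.999881982803345
t 12.65 grasp [ 0.5712 -0.2265  0.1675] shift [ 0.  -2.3  4.5] tilt 0.09
closing yaw -15.917885383955207 turn tool z 0.032114616044792044
0.871 dy(tool) -5.7 dz(tool) -7.3
0.792 dy(tool) -6.2 dz(tool) -6.8
0.713 dy(tool) -6.8 dz(tool) -6.3
0.634 dy(tool) -7.2 dz(tool) -5.8
0.555 dy(tool) -7.7 dz(tool) -5.2
0.475 dy(tool) -8.1 dz(tool) -4.6
0.396 dy(tool) -8.4 dz(tool) -3.9
0.317 dy(tool) -8.7 dz(tool) -3.2
0.238 dy(tool) -8.9 dz(tool) -2.5
0.159 dy(tool) -9.1 dz(tool) -1.8
0.08 dy(tool) -9.2 dz(tool) -1.1
0.001 dy(tool) -9.2 dz(tool) -0.4
0.0 dy(tool) -0.1 dz(tool) -0.0
```

The bar is gripped. Now swing along the arc.

drive_tool(
  moves=[5,0,-2.9,-3.6,0,0,0,5,0,-2.9,-3.6,0,0,0,5,0,-3.1,-3.4,0,0,0,5,0,-3.1,-3.4,0,0,0,5,0,-3.4,-3.2,0,0,0,5,0,-3.4,-3.2,0,0,0,5,0,-3.6,-2.9,0,0,0,5,0,-3.6,-2.9,0,0,0],
)

```text
t: 13.45
tool_pos: [0.546, -0.2192, 0.362]
orientation: [2.505, 1.891, 0.003]
force: [5.9, -1.0, 4.0]
opening: 0.0095
gripper_force: 15.0
```

drive_tool(
  moves=[5,0,-3.9,-2.6,0,0,0,5,0,-3.9,-2.6,0,0,0,5,0,-4,-2.3,0,0,0,5,0,-4,-2.3,0,0,0,5,0,-4.2,-2,0,0,0,5,0,-4.2,-2,0,0,0,5,0,-4.3,-1.6,0,0,0,5,0,-4.3,-1.6,0,0,0],
)

```text
t: 14.25
tool_pos: [0.514, -0.21, 0.3783]
orientation: [2.507, 1.892, 0.001]
force: [3.2, 1.3, 4.8]
opening: 0.0094
gripper_force: 15.0
```

```bash
python3 - <<'E'
from h import *
from plant import robot
s=robot.read_state();print(s["force"],s["opening"],s["gripper_force"])
o=np.array([.4344,-.1873]);x=np.array([.9613,-.2756]);h=o+.045*x
go(s,[*h,.2165],-15.95)
X=(s["tool_pos"][:2]-h)@x;print("lean est",X,np.arcsin(X/.117))
E
```

```text
[3.19985201 1.34528663 4.80849651] 0.009389200530811471 15.00031515955925
t 14.25 grasp [ 0.5142 -0.2101  0.211 ] shift [ -0.  -37.9  -5.5] tilt 0.07
closing yaw -15.909734642189095 turn tool z 0.040265357810904234
lean est 0.03774698366094419 0.32850020190700663
```

drive_tool(
  moves=[5,0,-4.4,-1.3,0,0,0,5,0,-4.4,-1.2,0,0,0,5,0,-4.5,-1,0,0,0,5,0,-4.5,-0.8,0,0,0,5,0,-4.5,-0.7,0,0,0,5,0,-4.5,-0.5,0,0,0,5,0,-4,-0.2,0,0,0,5,0,-3,0,0,0,0],
)

```text
t: 15.05
tool_pos: [0.481, -0.2007, 0.3825]
orientation: [-2.507, -1.892, 0.001]
force: [2.2, 2.3, 1.3]
opening: 0.0096
gripper_force: 15.0
```

drive_tool(
  moves=[5,0,-2,0,0,0,0,5,0,0,0,0,0,0,5,0,0,0,0,0,0],
)

```text
t: 15.35
tool_pos: [0.4795, -0.2002, 0.3827]
orientation: [-2.507, -1.892, 0.0]
force: [1.9, 3.7, -1.0]
opening: 0.0097
gripper_force: 15.0
```

```bash
python3 - <<'E'
from h import *
from plant import robot
s=robot.read_state();print(s["force"],s["opening"],s["gripper_force"])
o=np.array([.4344,-.1873]);x=np.array([.9613,-.2756]);y=np.array([.2756,.9613]);h=o+.045*x
go(s,[*h,.2165],-15.95)
X=(s["tool_pos"][:2]-h)@x;print("lean est",X,np.arcsin(X/.117))
for n in("scene","side"):
    c=robot.read_camera(n);cv2.imwrite(f'pics/end_{n}.png',c["color"][:,:,::-1]);p=cloud(c);r=p[...,:2]-o;A=r@x;B=r@y;Z=p[...,2]
    for z0 in(.10,.11,.12,.13,.14,.15,.16,.17,.18,.19):
        m=(abs(Z-z0)<.005)&(abs(A-.045)<.03)&(abs(B)<.05)
        if m.sum()>3: print(n,z0,m.sum(),np.percentile(A[m],[10,50,90]).round(4))
    m=(np.hypot(A+.015,B)<.02)&(Z>.052)&(Z<.1);print("vial top",np.percentile(Z[m],97) if m.any() else None)
    m=(A>-.06)&(A<.03)&(abs(B)<.07)&(abs(Z-.045)<.004);print(cv2.minAreaRect((p[m][:,:2]*1000).astype(np.float32)))
E
```

```text
[ 1.88238933  3.65965572 -0.98269436] 0.009710008214091122 14.997864961624146
t 15.35 grasp [ 0.4794 -0.2001  0.2154] shift [-0.1 -1.8 -1.1] tilt 0.06
closing yaw -15.91283036570727 turn tool z 0.037169634292729015
lean est 0.001925871284706337 0.016461181736536983
scene 0.1 103 [0.0401 0.0425 0.0449]
scene 0.11 69 [0.0427 0.0439 0.0448]
scene 0.12 62 [0.0429 0.044  0.0449]
scene 0.13 59 [0.0429 0.044  0.045 ]
scene 0.14 67 [0.0425 0.0437 0.0449]
scene 0.15 65 [0.0421 0.0434 0.0444]
scene 0.16 83 [0.0415 0.0434 0.0447]
scene 0.17 70 [0.0423 0.0444 0.047 ]
scene 0.18 19 [0.0419 0.0435 0.0459]
scene 0.19 15 [0.0427 0.0438 0.0462]
vial top 0.08477686689205327
((422.8639831542969, -182.62147521972656), (127.95696258544922, 84.81359100341797), 73.93045806884766)
side 0.1 88 [0.0494 0.051  0.0528]
side 0.11 46 [0.048  0.0496 0.0499]
side 0.12 45 [0.0485 0.0496 0.0499]
side 0.13 55 [0.0472 0.0495 0.0498]
side 0.14 46 [0.0476 0.0495 0.05  ]
side 0.15 52 [0.0464 0.0495 0.051 ]
side 0.16 60 [0.0461 0.0494 0.0511]
side 0.17 74 [0.0451 0.0483 0.0502]
side 0.18 17 [0.0451 0.0485 0.0503]
side 0.19 15 [0.0455 0.0474 0.0493]
vial top 0.08487651307132844
((423.2029724121094, -184.48736572265625), (128.2418670654297, 82.60295867919922), 74.04995727539062)
```

The plate's depth profile is vertical: the offset stays constant from z = 0.11 to 0.19. The vial top is at 0.085. Hold briefly and hand in.

drive_tool(
  moves=[5,0,0,0,0,0,0,5,0,0,0,0,0,0,5,0,0,0,0,0,0,5,0,0,0,0,0,0,5,0,0,0,0,0,0],
)

```text
t: 15.95
tool_pos: [0.4796, -0.2003, 0.3827]
orientation: [-2.507, -1.892, 0.0]
force: [2.2, 3.8, -5.5]
opening: 0.0093
gripper_force: 15.0
```

```bash
python3 -c "
from plant import robot
print(robot.close_job())"
```

```text
the job is handed in; nothing more can be done
None
```

I handed the job in at about 16 s without getting a verdict back: the vial is seated upright in the well and released, and the flap stands straight up (within about 1° by depth measurement), held still in the grip at 15 N.

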